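# Seat a keyed token die by feel and close the clamp over it

## Robot

A 6-joint arm with a two-finger parallel gripper is mounted at the origin on the work surface. World frame = base frame: x ahead of the robot, y to its left, z up, the work surface at z = 0. Lengths are in m, angles in rad, forces in N, time in s.
With the tool pointing down it reaches from about 0.225 to 0.875 m from the base axis. Payload 3.4 kg.
Tool frame: the origin (TCP) lies midway between the tips of the shut fingers; the grasp point (between the pads) lies 19 mm behind it (manip.grasp_offset is the distance from the TCP to the grasp point, in m); x points along the fingers, y is the direction in which the jaws open and shut, and the axes are right-handed (so a half turn about x gives the same grasp; the last joint's range is limited). The gripper opens to 85 mm and grips with 20 to 120 N. Pads are 22 mm wide; open, the fingers measure 114 mm over their backs; the gripper's body (76 mm by 85 mm) begins 54 mm behind the grasp point. The pads swing forward as they close: fully open they stand 13 mm farther back than shut.
Start: joints at [-1.462, 0.276, 1.505, -0, 1.361, -0.121], TCP at [0.131, -0.56, 0.211] pointing down, gripper open.
Joint ranges: [-2.89, 2.89], [-0.75, 2.08], [0.22, 2.7], [-1.18, 4.32], [0.11, 2.71], [-2.7, 2.7]. Speed limits (rad/s): [2.57, 2.57, 3.14, 3.14, 3.14, 3.14].

## Interface

Orientations are given as a unit quaternion [w, x, y, z].
In Python, from rig import manip gives the robot as it stands.
- The arm moves only by the shell command python3 -m creep 'ROWS' [OPENING] [FORCE]. ROWS is a JSON object of lists of equal length, an entry for each row: "delta_pos": the shift along the tool's x, y, z in cm, a list of three; "dr": the turn, a rotation vector about the tool's x, y, z in rad, a list of three. In form: {"delta_pos": [[dx, dy, dz], ...], "dr": [[rx, ry, rz], ...]}. A call has 1 to 10 rows; each row is the pose to reach, as a shift and turn from the pose commanded when the call began, along the tool's axes at that moment; what a row does not reach only later rows make up. A row lasts 1/10 s, in which the tool goes at most 50 mm and 8.59 degrees, less where a joint would pass 70% of its speed; a pose out of reach is approached as far as the arm can. A call with a gripper value outside its range is refused whole. OPENING is the opening, from -1 (shut) to 1 (fully open), set as the call begins (- or left out, the last holds). The fingers move at their own pace and stop on an object; FORCE is the grip in N (left out, the last holds). Time passes only in rows, so rows that repeat a pose let the fingers close. It gives the time, the measured TCP pose, the force and the opening at its end, in the units of the state.
- manip.get_state(): the state, without advancing time (a new reading comes with each control period).
- manip.get_image(name): name is "scene" or "top" or "wrist"; returns a dict with "pixels" (400x640x3 uint8, blue, green, red), "depth" (400x640 float32, m along the optical axis (not along the pixel's ray), 0 where there is no reading), "intrinsics" (3x3 intrinsics, pixels), "rvec" (rotation vector, rad) and "tvec" (3), from world to camera coordinates, as OpenCV has them. Camera axes: x right, y down, z forward; pixel columns grow to the right and rows downward; lengths in m; the calibration is good to about 2 mm. A picture is of the moment at which its call begins.
- manip.sign_off(): hands the job in, once; it reports no verdict.
The state is a dict: "clock": time; "qpos": joint angles; "qd": joint speeds; "effort": joint torques, N m; "position": TCP position; "ee_rot": TCP orientation; "contact_force": force on the tool from outside, world axes, zero at the start; "moment": the same for the moment, N m; "width": finger opening in m.
Only numpy, scipy, OpenCV 4.12 (cv2) and the standard library are available. Lean on these libraries where they do the work, as an engineer would, in place of code of your own. Each camera call takes 0.05 s, during which the arm holds its last target. There are 200 camera calls.

## Task

Get the stamping block ready: lift the copper die off its ring stand, lower it gently into the round nest of the wooden block and, pressing only lightly, turn it until its key drops into the slot in the nest floor and it sits fully home. Only then swing the hinged clamp frame down over it until it is fully closed, and let go. Never force the die or the clamp, and leave the other things on the table where they are.

Things in the scene. Friction and masses are not known exactly. Their poses are not given: they have to be found in the camera images.
- die_grip (a point): Middle of the brass stem of the loose copper die: 22 mm above the disc's top, 54 mm above the underside of the key. The stem is 24 mm along the die's x, 16 mm along its y (grip it so), 44 mm high; z is up. It starts with its disc resting on a light wooden ring stand (68 mm across, 14 mm high); another such stand holds the dark spare die, and which stand is which varies.
- block: Fixed dark wooden stamping block, 148 mm along its x, 120 mm along its y, 50 mm high; origin at the centre of its underside, z up. The round nest (60 mm across, 20 mm deep) opens in its top, 29 mm towards -x (nearer the robot) of its centre; two hinge cheeks 20 mm high stand at its +x side.
- nest (a point): Centre of the nest's aluminium floor, 30 mm above the block's underside; axes as the block's. A slot for the key (45 x 14 mm, 10 mm deep) runs through it in an unmeasured direction within 0.75 rad (43 deg) either way of the block's x; it does not turn. The key enters within 5 to 7 deg. Home, the disc lies on the floor and die_grip is 46 mm above this point; off the slot it stands 8 mm higher.
- clamp (a joint): Angle of the clamp frame, rad: 0 fully closed (level, its two bars either side of the stem, 1 mm above the disc of a die that is home), 1.57 upright, 1.95 at most. Starts open at 1.75 to 1.9. Stiff friction hinge (about 0.4 N m), stays where left; cannot close on a die that stands high. Steel bars 10 mm wide, 8 mm thick, 36 mm apart.
- clamp_grip (a point): Middle of the clamp's red round grip, a short cylinder lying along the block's y (30 mm long, 24 mm thick), 152 mm from the hinge axis; pinched on its two flat ends it pivots between the fingers. A 14 mm wide tongue joins it to the frame's crossbar, whose edge is 31 mm away. With the clamp closed its middle lies 32 mm in front (-x) of the block's front face, 59 mm up.
- clamp_hinge (a point): Middle of the hinge axis, which runs along the block's y, 59 mm above the block's underside and 75 mm to the +x side of the nest's centre; axes as the block's. At clamp angle a the red grip is at 152 mm times (-cos a, 0, sin a) from here.
- spare: Bystander: spare die with dark steel disc and black stem, same size as the copper one but without a key, on the other ring stand. Origin 8 mm below its disc's underside.
- mallet: Bystander: wooden mallet lying down, 210 mm long; origin on the table under its handle.
- loupe: Bystander: round magnifier, 52 mm across, 12 mm high, with a black handle along its -x; origin under the lens.
- token0: Bystander: terracotta token, 28 mm across, 9 mm thick; origin under its centre.
- token1: Bystander: terracotta token as token0.
- token2: Bystander: terracotta token as token0.
- die: The same die, about 0.4 kg: a copper-coloured disc 56 mm across, 24 mm thick, brass bar stem on top, and below the disc a steel key bar 40 mm along the die's x, 10 mm along its y, standing 8 mm down, the same after half a turn. Origin under its centre, at the key's underside. More than 45 N between the die and the block or clamp damages it.
There are look-alikes about, which are no part of the job. Of the things shaped like the die, the copper one is meant.

How it is judged:
On the way, in this order (a step that is already met when the one before it is completed fails the run):
1. the die sits fully home in the nest while the clamp is still open (z of die_grip in the frame of block between 0.073 and 0.079 m and horizontal distance between die_grip and nest below 0.005 m and angle between die_grip's own z axis and vertical below 0.08 rad and value of joint clamp above 1.2 rad), for 0.2 s.
2. the clamp is closed over the die that is home (z of die_grip in the frame of block between 0.073 and 0.079 m and horizontal distance between die_grip and nest below 0.005 m and angle between die_grip's own z axis and vertical below 0.08 rad and value of joint clamp below 0.05 rad), for 0.2 s.
At the end, for the whole second after the job is handed in: The copper die is at rest fully home in the nest (its stem's middle 73 to 79 mm above the block's underside and within 5 mm of the nest's axis, tilted less than 0.08 rad) and the clamp is closed over it (below 0.05 rad) (all of step 2 and linear speed of die below 0.02 m/s); the robot touches nothing.
It fails at once if the die pressed, knocked or clamped with more than 45 N against the block, nest floor or clamp (contact force between die and block above 45 N).
It fails at once if the clamp swung down below 0.9 rad while the die is not home (value of joint clamp below 0.9 rad and not (z of die_grip in the frame of block between 0.073 and 0.079 m and horizontal distance between die_grip and nest below 0.005 m and angle between die_grip's own z axis and vertical below 0.08 rad)).
It fails at once if the spare die, mallet, magnifier or a token moved by more than 25 mm (distance of any of spare, mallet, loupe, token0, token1, token2 from where it was at the start of the episode above 0.025 m).
It also fails if it takes over 72 s, if anything falls off the work surface, if the arm or the gripper's body presses on something with over 40 N, if the wrist force passes 120 N, or if a joint passes its speed limit or range.

## Working session

There is one attempt and no reset: what is moved stays moved. The work goes in short steps, Python scripts to look and compute and a shell command to move; the robot and the scene stay as the last step left them, time stands still between calls to the robot, and variables do not carry over. Pictures are saved under pics/ and viewed, about 8 in all and at most 12, crops included, and the job is handed in when it is done.

```bash
ls; mkdir -p pics
python3 - <<'E'
from rig import manip
import cv2
s=manip.get_state()
print({k:(v if not hasattr(v,'round') else v) for k,v in s.items()}, manip.grasp_offset)
for n in ['top','scene']:
    d=manip.get_image(n); cv2.imwrite(f'pics/{n}0.png',d['pixels']); 
    import numpy as np; np.savez(f'{n}0.npz',**{k:np.asarray(v) for k,v in d.items()})
    print(n,d['intrinsics'],d['rvec'],d['tvec'])
E
```

```text
pics
{'clock': 0.0, 'qpos': array([-1.46197341e+00,  2.76583990e-01,  1.50615586e+00, -1.99862745e-05,
        1.36072771e+00, -1.20978883e-01]), 'qd': array([-0.00033554,  0.0008857 , -0.00127267, -0.00128967, -0.00025208,
        0.00021118]), 'effort': array([ 8.86512589e-04, -4.16776371e+01, -2.45808917e+01, -5.01142824e-05,
        1.10864098e-02,  1.72839134e-05]), 'position': array([ 0.1309108 , -0.55929387,  0.21033699]), 'ee_rot': array([-0.08040707, -0.70244087, -0.0817329 ,  0.70244663]), 'contact_force': array([-0.99226037,  0.61248899, -0.77295787]), 'moment': array([ 0.04159314,  0.05028297, -0.02575599]), 'width': 0.08560456161525415} 0.0187
top [[389.6367007    0.         317.17299233]
 [  0.         389.6367007  199.22760788]
 [  0.           0.           1.        ]] [ 2.1643472  -2.10446967  0.20628857] [-0.05936172  0.51433975  1.12516651]
scene [[383.62271813   0.         319.74178933]
 [  0.         383.62271813 201.67038444]
 [  0.           0.           1.        ]] [ 2.15088564  0.96212741 -0.39958378] [-0.32558887 -0.23555052  1.26314321]
```

View pics/top0.png

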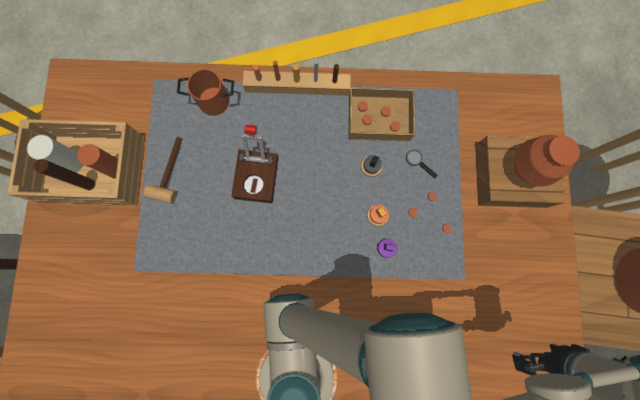

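View pics/scene0.png

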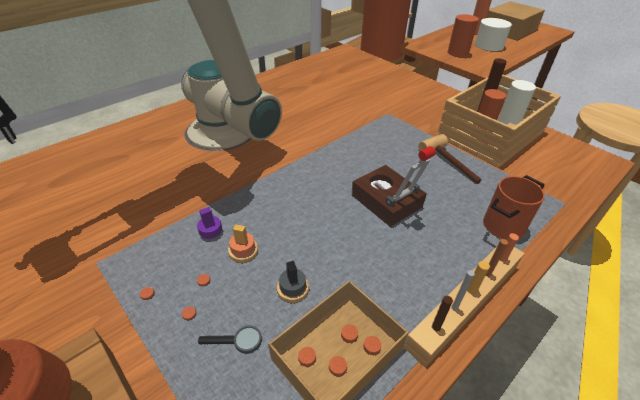

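The top view shows the copper die at about (379,214), the spare at (372,164) and a purple look-alike at (387,248). The block is at (256,176), its nest at (254,185) with a visible slot, and the red clamp grip at (251,129). Next I measure these from masks and depth.

```bash
cat > h.py <<'E'
import numpy as np, cv2
from scipy.spatial.transform import Rotation as R
def cam(d): 
    Rm=cv2.Rodrigues(np.asarray(d['rvec'],float))[0]; return Rm,-Rm.T@np.asarray(d['tvec']).ravel()
def cloud(d):
    Rm,c=cam(d); K=d['intrinsics']; z=d['depth']; v,u=np.mgrid[:z.shape[0],:z.shape[1]]
    P=np.stack([(u-K[0,2])/K[0,0]*z,(v-K[1,2])/K[1,1]*z,z],-1)
    return P@Rm+c
def onplane(d,uv,h):
    Rm,c=cam(d); K=d['intrinsics']; uv=np.atleast_2d(uv).astype(float)
    r=np.c_[(uv[:,0]-K[0,2])/K[0,0],(uv[:,1]-K[1,2])/K[1,1],np.ones(len(uv))]@Rm
    return c+r*((h-c[2])/r[:,2])[:,None]
def tool(s):
    q=np.asarray(s['ee_rot']); return R.from_quat(q[[1,2,3,0]]).as_matrix(),np.asarray(s['position'])
def rect(P):
    (c,wh,a)=cv2.minAreaRect((P[:,:2]*1000).astype(np.float32)); return np.round(c,1),np.round(wh,1),round(a,1)
E
cat > m.py <<'E'
from h import *
d=dict(np.load('top0.npz')); P=cloud(d); im=d['pixels']; hsv=cv2.cvtColor(im,cv2.COLOR_BGR2HSV)
print('cam',cam(d)[1])
def win(u0,u1,v0,v1):
    m=np.zeros(im.shape[:2],bool); m[v0:v1,u0:u1]=1; return m
Z=P[...,2]
print('table z',np.median(Z[230:260,200:300]))
w=win(362,398,196,232)
for lo,hi in [(0.03,0.045),(0.07,0.1)]:
    m=w&(Z>lo)&(Z<hi); print('die',lo,m.sum(),rect(P[m]),P[m].mean(0))
m=w&(hsv[...,0]<30)&(hsv[...,1]>120)&(Z>.06);v,u=np.nonzero(m);print('stem',m.sum(),u.mean(),v.mean())
w=win(222,290,140,212)
m=w&(Z>0.044)&(Z<0.056); print('blocktop',m.sum(),rect(P[m]))
m=w&(hsv[...,2]>170)&(hsv[...,1]<40)&(Z<.045);print('floor',m.sum(),rect(P[m]),P[m].mean(0))
w=win(235,270,115,140);m=w&(hsv[...,1]>170)&((hsv[...,0]<6)|(hsv[...,0]>174))&(Z>.1); print('grip',m.sum(),P[m].mean(0),P[m].min(0),P[m].max(0))
c=cv2.resize(im[115:220,215:295],None,fx=7,fy=5.6,interpolation=cv2.INTER_CUBIC)
c=cv2.resize(im[115:215,220:290],None,fx=6,fy=6,interpolation=cv2.INTER_CUBIC)
c2=cv2.resize(im[190:235,360:405],None,fx=8,fy=8,interpolation=cv2.INTER_CUBIC)
o=np.zeros((600,780,3),np.uint8);o[:,:420]=c;o[:360,420:]=c2;cv2.imwrite('pics/crop1.png',o)
E
python3 m.py
```

```text
cam [ 0.30781572 -0.03096145  1.19931636]
table z 0.001374552111199634
die 0.03 197 (array([ 478.3, -233.2]), array([53.4, 53.6]), 69.7) [ 0.47692076 -0.23177157  0.03744779]
die 0.07 49 (array([ 478.6, -233.5]), array([23.3, 16. ]), 33.1) [ 0.47819175 -0.23248499  0.08116184]
stem 58 381.2241379310345 212.08620689655172
blocktop 1387 (array([585.4, 147.2]), array([121. , 149.6]), 85.2)
floor 177 (array([559.2, 150.9]), array([54.1, 52.9]), 4.7) [0.56025347 0.15145785 0.03002634]
grip 86 [0.66422187 0.13754242 0.22728138] [ 0.30781572 -0.03096145  0.20904287] [0.68141503 0.15349602 1.19931636]
```

View pics/crop1.png

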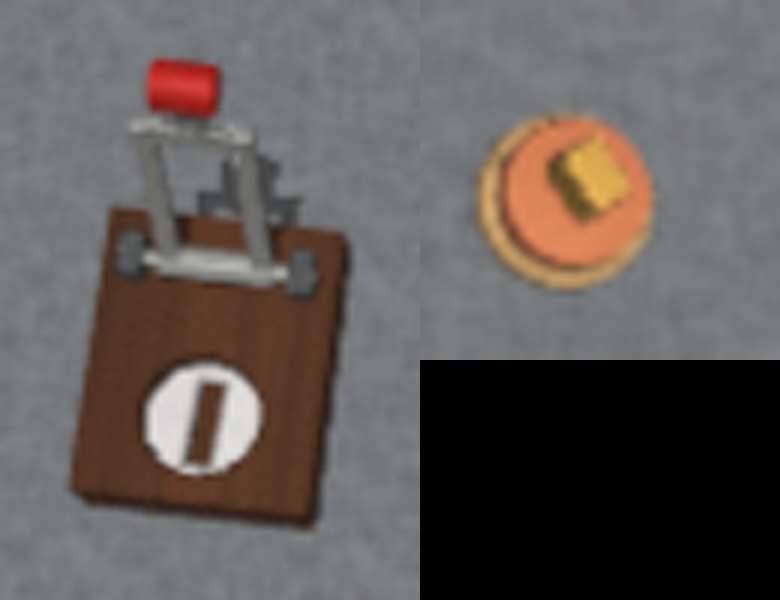

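The crop shows the slot tilted slightly clockwise in the nest, around (205,424) in the crop. The stem's long side runs at about 33°, and its depth heights agree with the given sizes. Now a planner for moving above the die.

```bash
cat > plan.py <<'E'
# usage: plan.py x y z yaw_deg(of tool y axis): gives tool-axis shift (cm) and rotation vector to point down there
import sys; from h import *; from rig import manip
def plan(x,y,z,t):
    s=manip.get_state(); Rt,p=tool(s); t=np.radians(t)
    Y=np.array([np.cos(t),np.sin(t),0]);X=np.array([0,0,-1.]);G=np.c_[X,Y,np.cross(X,Y)]
    print('clock',round(s['clock'],2),'yaw now',np.degrees(np.arctan2(Rt[1,1],Rt[0,1])).round(2),'pos',p.round(4),'F',np.round(s['contact_force'],1),'w',round(s['width'],4),'q6',np.round(s['qpos'],2))
    print('delta cm',(Rt.T@(np.array([x,y,z])-p)*100).round(2),'dr',R.from_matrix(Rt.T@G).as_rotvec().round(4))
if __name__=='__main__': plan(*map(float,sys.argv[1:5]))
E
python3 plan.py .478 -.233 .2 123; python3 plan.py .478 -.233 .2 -57
```

```text
clock 0.1 yaw now -76.83 pos [ 0.1309 -0.5594  0.2105] F [-0.6  0.2  0.2] w 0.0858 q6 [-1.46  0.28  1.51 -0.    1.36 -0.12]
delta cm [  1.09 -23.87 -41.23] dr [2.7954e+00 2.1000e-03 6.0000e-04]
clock 0.1 yaw now -76.83 pos [ 0.1309 -0.5594  0.2105] F [-0.6  0.2  0.2] w 0.0858 q6 [-1.46  0.28  1.51 -0.    1.36 -0.12]
delta cm [  1.09 -23.87 -41.23] dr [-0.3462 -0.0005  0.0015]
```

```bash
python3 -m creep '{"delta_pos": [[0.1,-2.4,-4.1],[0.2,-4.8,-8.2],[0.3,-7.2,-12.4],[0.4,-9.6,-16.5],[0.5,-11.9,-20.6],[0.6,-14.3,-24.7],[0.7,-16.7,-28.8],[0.9,-19.1,-33],[1,-21.5,-37.1],[1.1,-23.9,-41.2]], "dr": [[-0.03,0,0],[-0.07,0,0],[-0.1,0,0],[-0.14,0,0],[-0.17,0,0],[-0.21,0,0],[-0.24,0,0],[-0.28,0,0],[-0.31,0,0],[-0.346,0,0]]}' 1
python3 -m creep '{"delta_pos": [[0,0,0],[0,0,0]], "dr": [[0,0,0],[0,0,0]]}'
python3 plan.py .478 -.233 .2 -57
cat > w.py <<'E'
import sys; from h import *; from rig import manip
n=sys.argv[1]; d=manip.get_image('wrist'); np.savez(n+'.npz',**{k:np.asarray(v) for k,v in d.items()}); cv2.imwrite(f'pics/{n}.png',d['pixels']); print(cam(d)[1])
E
python3 w.py w1
```

```text
clock: 1.1
position: [0.4786, -0.2316, 0.1999]
ee_rot: [-0.201, -0.678, -0.201, 0.678]
contact_force: [0.8, -0.7, -0.1]
width: 0.0856
clock: 1.3
position: [0.4778, -0.2324, 0.1996]
ee_rot: [-0.201, -0.677, -0.202, 0.678]
contact_force: [0.2, -0.5, 0.6]
width: 0.0853
clock 1.3 yaw now -56.86 pos [ 0.4778 -0.2324  0.1996] F [ 0.2 -0.5  0.6] w 0.0853 q6 [-0.58  0.22  1.61 -0.    1.31  0.41]
delta cm [-0.04  0.06  0.01] dr [0.0025 0.0013 0.0009]
[ 0.5431412  -0.18984616  0.36212729]
```

View pics/w1.png

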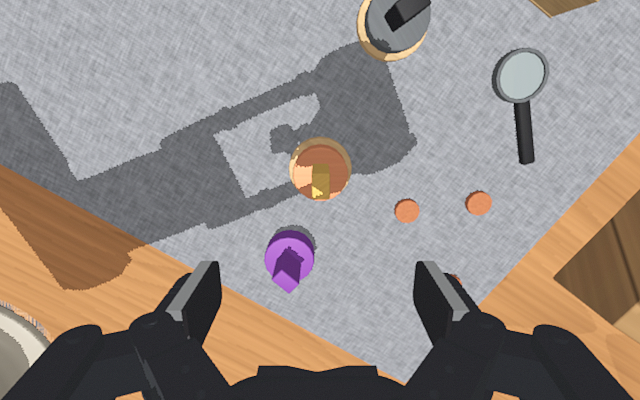

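The wrist view shows the copper die at (320,170) with its stem (320,180) lined up with the image vertical. The purple look-alike is at (290,260), clear of the jaw line. I take the die's position from depth.

```bash
cat > m2.py <<'E'
from h import *
d=dict(np.load('w1.npz')); P=cloud(d); Z=P[...,2]
m=np.zeros(Z.shape,bool); m[130:215,285:358]=1
for lo,hi in [(0.034,0.042),(0.078,0.087)]:
    k=m&(Z>lo)&(Z<hi); print(lo,k.sum(),rect(P[k]),P[k].mean(0).round(4))
k=np.zeros(Z.shape,bool); k[220:295,255:325]=1; k&=(Z>.02); print('purple',P[k].mean(0))
E
python3 m2.py
```

```text
0.034 1712 (array([ 479.5, -233.9]), array([54.7, 54.9]), 58.4) [ 0.4827 -0.2319  0.038 ]
0.078 486 (array([ 479.7, -234. ]), array([24.2, 15.7]), 32.5) [ 0.4798 -0.2336  0.0819]
purple [ 0.38652028 -0.25567545  0.04797525]
```

```bash
python3 plan.py .4796 -.2338 .043 -57.5; python3 plan.py .4796 -.2338 .2 -57.5
```

```text
clock 1.35 yaw now -56.96 pos [ 0.4772 -0.2333  0.1997] F [-0.8 -0.6  0. ] w 0.0855 q6 [-0.59  0.22  1.61 -0.    1.31  0.41]
delta cm [15.67  0.19 -0.2 ] dr [0.0094 0.0014 0.0007]
clock 1.35 yaw now -56.96 pos [ 0.4772 -0.2333  0.1997] F [-0.8 -0.6  0. ] w 0.0855 q6 [-0.59  0.22  1.61 -0.    1.31  0.41]
delta cm [-0.03  0.18 -0.18] dr [0.0094 0.0014 0.0007]
```

```bash
python3 -m creep '{"delta_pos": [[3,0.17,-0.14],[6,0.17,-0.14],[9,0.17,-0.14],[12,0.17,-0.14],[13.5,0.17,-0.14],[14.5,0.17,-0.14],[15.2,0.17,-0.14],[15.7,0.17,-0.14],[15.7,0.17,-0.14],[15.7,0.17,-0.14]], "dr": [[0.009,0,0],[0.009,0,0],[0.009,0,0],[0.009,0,0],[0.009,0,0],[0.009,0,0],[0.009,0,0],[0.009,0,0],[0.009,0,0],[0.009,0,0]]}' 1
python3 -m creep '{"delta_pos": [[0,0,0],[0,0,0],[0,0,0],[0,0,0],[0,0,0],[0,0,0],[0,0,0],[0,0,0],[0,0,0],[0,0,0]], "dr": [[0,0,0],[0,0,0],[0,0,0],[0,0,0],[0,0,0],[0,0,0],[0,0,0],[0,0,0],[0,0,0],[0,0,0]]}' -1 50
```

```text
clock: 2.35
position: [0.4802, -0.2344, 0.0438]
ee_rot: [0.198, 0.679, 0.197, -0.679]
contact_force: [0.8, 1.0, 0.4]
width: 0.0854
clock: 3.35
position: [0.4799, -0.2342, 0.0434]
ee_rot: [0.198, 0.679, 0.198, -0.679]
contact_force: [0.2, -0.2, 3.6]
width: 0.0149
```

```bash
python3 -m creep '{"delta_pos": [[-1,0,0],[-2,0,0],[-4,0,0],[-7,0,0],[-10,0,0],[-13,0,0],[-16,0,0],[-18,0,0],[-18,0,0],[-18,0,0]], "dr": [[0,0,0],[0,0,0],[0,0,0],[0,0,0],[0,0,0],[0,0,0],[0,0,0],[0,0,0],[0,0,0],[0,0,0]]}'
python3 plan.py .468 .164 .223 -99.3
```

```text
clock: 4.35
position: [0.4793, -0.2336, 0.2228]
ee_rot: [-0.198, -0.679, -0.198, 0.679]
contact_force: [-0.9, -0.2, -4.3]
width: 0.0146
clock 4.35 yaw now -57.52 pos [ 0.4793 -0.2336  0.2228] F [-0.9 -0.2 -4.3] w 0.0146 q6 [-0.58  0.21  1.57 -0.    1.36  0.42]
delta cm [ -0.   -34.15 -20.4 ] dr [7.292e-01 5.000e-04 4.000e-04]
```

```bash
python3 -m creep '{"delta_pos": [[0,-2,-1.2],[0,-5,-3],[0,-8.5,-5.1],[0,-12.4,-7.4],[0,-16.3,-9.7],[0,-20.2,-12],[0,-24.1,-14.4],[0,-28,-16.7],[0,-31.5,-18.8],[0,-34.1,-20.4]], "dr": [[0.04,0,0],[0.1,0,0],[0.18,0,0],[0.26,0,0],[0.35,0,0],[0.43,0,0],[0.52,0,0],[0.6,0,0],[0.67,0,0],[0.73,0,0]]}'
python3 -m creep '{"delta_pos": [[0,0,0],[0,0,0],[0,0,0]], "dr": [[0,0,0],[0,0,0],[0,0,0]]}'
python3 plan.py .468 .164 .223 -99.3; python3 w.py w2
cat > m3.py <<'E'
from h import *
d=dict(np.load('w2.npz')); P=cloud(d); Z=P[...,2]; im=d['pixels']; hsv=cv2.cvtColor(im,cv2.COLOR_BGR2HSV)
print('Z med',np.median(Z[150:250,200:440]))
near=np.hypot(P[...,0]-.557,P[...,1]-.15)<.04
m=near&(hsv[...,1]<60)&(hsv[...,2]>110)&(Z<.04); print('floor',m.sum(),P[m].mean(0))
cs,_=cv2.findContours(m.astype(np.uint8),cv2.RETR_EXTERNAL,cv2.CHAIN_APPROX_NONE); c=max(cs,key=cv2.contourArea)
Q=onplane(d,c[:,0],.03); print('floor circle',cv2.minEnclosingCircle((Q[:,:2]*1000).astype(np.float32)),rect(Q))
hull=np.zeros(m.shape,np.uint8); cv2.drawContours(hull,[cv2.convexHull(c)],-1,1,-1)
hull=cv2.erode(hull,np.ones((5,5)))
k=(hull>0)&~m; n,l,st,_=cv2.connectedComponentsWithStats(k.astype(np.uint8)); i=1+st[1:,4].argmax(); v,u=np.nonzero(l==i)
Q=onplane(d,np.c_[u,v],.03);print('slot',len(u),rect(Q),'px',u.mean(),v.mean())
C=np.cov(Q[:,:2].T);w,V=np.linalg.eigh(C);print('slot pca deg',np.degrees(np.arctan2(V[1,1],V[0,1])),Q.mean(0))
b=(np.abs(Z-.05)<.004)&(np.hypot(P[...,0]-.585,P[...,1]-.147)<.11); print('block top',b.sum(),rect(P[b]))
# nest rim: hole in block top
E
python3 m3.py
```

```text
clock: 5.35
position: [0.4668, 0.1655, 0.2211]
ee_rot: [0.058, -0.703, 0.058, 0.706]
contact_force: [0.5, -1.4, -4.2]
width: 0.0149
clock: 5.65
position: [0.4681, 0.1622, 0.222]
ee_rot: [0.057, -0.704, 0.058, 0.706]
contact_force: [-0.0, 0.5, -4.2]
width: 0.015
clock 5.65 yaw now -99.36 pos [0.4681 0.1622 0.222 ] F [-0.   0.5 -4.2] w 0.015 q6 [ 0.19  0.15  1.64 -0.    1.35  1.93]
delta cm [-0.1  -0.18  0.04] dr [-0.0011  0.0022 -0.0018]
[0.54516885 0.14984013 0.38441054]
Z med 0.001395014536211936
floor 2437 [0.55847554 0.14926279 0.02976305]
floor circle ((557.7984008789062, 149.5430145263672), 30.429298400878906) (array([557.9, 149.3]), array([59.7, 59.9]), 36.2)
slot 584 (array([557.7, 149.2]), array([12.9, 42.5]), 82.1) px 314.6986301369863 79.98972602739725
slot pca deg 172.29500189109612 [0.55765764 0.14922689 0.03      ]
block top 13161 (array([570.5, 148.7]), array([120.3, 116.5]), 85.0)
```

View pics/w2.png

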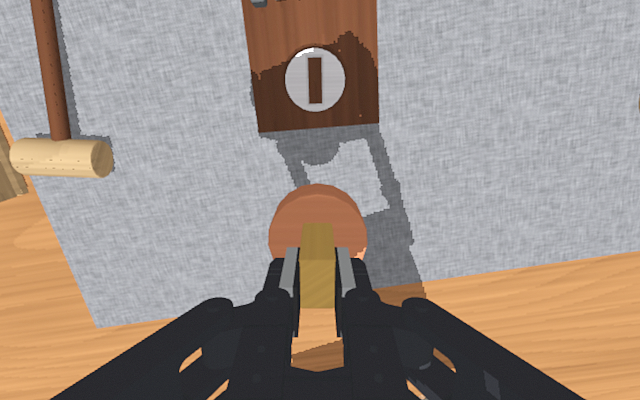

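The wrist view shows the slot at (315,80), with the key direction at about -7.8° and the nest centre at (0.5577, 0.1493). The die is held straight at (318,230). In this pose the camera would sit close to the open clamp grip. So I turn the tool by half a turn (the key is symmetric) before lowering.

```bash
python3 -m creep '{"delta_pos": [[0,0,0],[0,0,0],[0,0,0],[0,0,0],[0,0,0],[0,0,0],[0,0,0],[0,0,0],[0,0,0],[0,0,0]], "dr": [[-0.14,0,0],[-0.28,0,0],[-0.42,0,0],[-0.56,0,0],[-0.7,0,0],[-0.84,0,0],[-0.98,0,0],[-1.12,0,0],[-1.26,0,0],[-1.4,0,0]]}'
python3 -m creep '{"delta_pos": [[0,0,0],[0,0,0],[0,0,0],[0,0,0],[0,0,0],[0,0,0],[0,0,0],[0,0,0],[0,0,0],[0,0,0]], "dr": [[-0.14,0,0],[-0.28,0,0],[-0.42,0,0],[-0.56,0,0],[-0.7,0,0],[-0.84,0,0],[-0.98,0,0],[-1.12,0,0],[-1.26,0,0],[-1.4,0,0]]}'
python3 plan.py .5577 .1493 .19 82.2
python3 - <<'E'
from h import *
d=dict(np.load('w2.npz')); P=cloud(d); Z=P[...,2]
print('stem top z',Z[285:305,310:330].mean(), 'front stem', P[235:245,312:328].mean((0,1)))
k=np.zeros(Z.shape,bool);k[180:275,260:372]=1;k&=(abs(Z-.217)<.004);print(k.sum(),np.median(Z[k]),rect(P[k]))
c=np.argwhere(k);(x,y),r=cv2.minEnclosingCircle((P[k][:,:2]*1000).astype(np.float32));print(x,y,r)
E
```

```text
clock: 6.7
position: [0.4688, 0.1617, 0.223]
ee_rot: [-0.411, -0.575, -0.411, 0.576]
contact_force: [0.7, -0.8, -4.1]
width: 0.0148
clock: 7.7
position: [0.4688, 0.1617, 0.223]
ee_rot: [0.685, 0.175, 0.685, -0.176]
contact_force: [-0.5, 0.5, -3.6]
width: 0.0148
clock 7.7 yaw now 61.29 pos [0.4688 0.1617 0.223 ] F [-0.5  0.5 -3.6] w 0.0148 q6 [ 0.19  0.15  1.64 -0.    1.35 -0.88]
delta cm [3.29 3.18 8.39] dr [-3.65e-01 -3.00e-04  6.00e-04]
stem top z 0.2605812840050236 front stem [0.48070893 0.15897847 0.24223881]
4091 0.21648042330746517 (array([476.3, 160.8]), array([54.8, 39.2]), 80.7)
468.3931579589844 162.36512756347656 27.73187255859375
```

```bash
python3 -m creep '{"delta_pos": [[0.5,0.5,1.5],[1.2,1.2,3.2],[2,1.9,5],[2.6,2.5,6.7],[3,2.9,7.8],[3.3,3.18,8.39],[3.3,3.18,8.39],[3.3,3.18,8.39],[3.3,3.18,8.39],[3.3,3.18,8.39]], "dr": [[-0.06,0,0],[-0.13,0,0],[-0.2,0,0],[-0.27,0,0],[-0.33,0,0],[-0.365,0,0],[-0.365,0,0],[-0.365,0,0],[-0.365,0,0],[-0.365,0,0]]}'
python3 plan.py .5577 .1493 .095 82.2
```

```text
clock: 8.7
position: [0.5573, 0.1503, 0.1905]
ee_rot: [0.705, 0.05, 0.705, -0.05]
contact_force: [0.3, 0.4, -3.4]
width: 0.0146
clock 8.7 yaw now 81.96 pos [0.5573 0.1503 0.1905] F [ 0.3  0.4 -3.4] w 0.0146 q6 [ 0.14  0.29  1.54 -0.    1.31 -1.29]
delta cm [ 9.55 -0.09  0.05] dr [-0.0041  0.0003 -0.    ]
```

```bash
python3 -m creep '{"delta_pos": [[1.5,-0.05,0.03],[3.5,-0.05,0.03],[5.5,-0.05,0.03],[7.5,-0.05,0.03],[8.5,-0.05,0.03],[9.2,-0.05,0.03],[9.5,-0.05,0.03],[9.5,-0.05,0.03],[9.5,-0.05,0.03]], "dr": [[-0.004,0,0],[-0.004,0,0],[-0.004,0,0],[-0.004,0,0],[-0.004,0,0],[-0.004,0,0],[-0.004,0,0],[-0.004,0,0],[-0.004,0,0]]}'
for i in 1 2 3; do python3 -m creep '{"delta_pos": [[0,0,0]], "dr": [[0,0,0]]}' | grep -E 'pos|force'; done
python3 plan.py .5577 .1493 .075 82.2
```

```text
clock: 9.6
position: [0.5585, 0.15, 0.096]
ee_rot: [0.706, 0.048, 0.705, -0.048]
contact_force: [-0.1, -0.2, -3.7]
width: 0.0148
position: [0.5584, 0.15, 0.096]
contact_force: [0.1, -0.7, -3.6]
position: [0.5582, 0.15, 0.0958]
contact_force: [-0.3, 0.0, -4.1]
position: [0.558, 0.1499, 0.0955]
contact_force: [-0.3, -0.1, -3.9]
clock 9.9 yaw now 82.22 pos [0.558  0.1499 0.0955] F [-0.3 -0.1 -3.9] w 0.0151 q6 [ 0.14  0.37  1.68 -0.    1.1  -1.29]
delta cm [ 2.05 -0.06 -0.03] dr [ 0.0003  0.0006 -0.0001]
```

```bash
python3 -m creep '{"delta_pos": [[0.3,-0.05,-0.03],[0.6,-0.05,-0.03],[0.9,-0.05,-0.03],[1.2,-0.05,-0.03],[1.5,-0.05,-0.03],[1.8,-0.05,-0.03],[2.1,-0.05,-0.03],[2.3,-0.05,-0.03],[2.3,-0.05,-0.03],[2.3,-0.05,-0.03]], "dr": [[0,0,0],[0,0,0],[0,0,0],[0,0,0],[0,0,0],[0,0,0],[0,0,0],[0,0,0],[0,0,0],[0,0,0]]}'
python3 -m creep '{"delta_pos": [[0.1,0,0],[0.2,0,0],[0.3,0,0],[0.4,0,0],[0.4,0,0]], "dr": [[0,0,0],[0,0,0],[0,0,0],[0,0,0],[0,0,0]]}'
```

```text
clock: 10.9
position: [0.5575, 0.1495, 0.0722]
ee_rot: [0.706, 0.048, 0.705, -0.048]
contact_force: [-0.1, 0.3, -3.6]
width: 0.0148
clock: 11.4
position: [0.5573, 0.1494, 0.068]
ee_rot: [0.705, 0.048, 0.706, -0.048]
contact_force: [-0.2, 0.6, -3.2]
width: 0.0146
```

```bash
for i in 1 2 3; do python3 -m creep '{"delta_pos": [[0.05,0,0],[0.1,0,0],[0.1,0,0]], "dr": [[0,0,0],[0,0,0],[0,0,0]]}' | grep -E 'pos|force'; done
```

```text
position: [0.5574, 0.1494, 0.0671]
contact_force: [0.7, -0.4, -3.8]
position: [0.5574, 0.1494, 0.0661]
contact_force: [0.8, -0.6, -3.7]
position: [0.5574, 0.1494, 0.0651]
contact_force: [1.4, -0.5, -4.0]
```

```bash
for i in 1 2 3; do python3 -m creep '{"delta_pos": [[0.05,0,0],[0.1,0,0],[0.1,0,0]], "dr": [[0,0,0],[0,0,0],[0,0,0]]}' | grep -E 'pos|force'; done
```

```text
position: [0.5574, 0.1494, 0.0641]
contact_force: [0.3, -0.2, -4.1]
position: [0.5574, 0.1494, 0.0631]
contact_force: [0.9, 0.6, -3.7]
position: [0.5574, 0.1494, 0.0621]
contact_force: [-0.2, -0.0, -4.4]
```

```bash
for i in 1 2 3; do python3 -m creep '{"delta_pos": [[0.05,0,0],[0.1,0,0],[0.1,0,0]], "dr": [[0,0,0],[0,0,0],[0,0,0]]}' | grep -E 'pos|force'; done
```

```text
position: [0.5574, 0.1495, 0.0611]
contact_force: [0.0, 0.4, -3.5]
position: [0.5574, 0.1494, 0.0601]
contact_force: [-0.6, 0.5, -4.2]
position: [0.5576, 0.1495, 0.0594]
contact_force: [0.0, -0.6, -0.6]
```

The die dropped into the slot and reached the floor at TCP 0.0594, so die_grip is at about 0.076. I let go, retreat and check.

```bash
python3 -m creep '{"delta_pos": [[0,0,0],[0,0,0],[0,0,0],[0,0,0],[0,0,0]], "dr": [[0,0,0],[0,0,0],[0,0,0],[0,0,0],[0,0,0]]}' 0.3
python3 -m creep '{"delta_pos": [[-1,0,0],[-2,0,0],[-4,0,0],[-7,0,0],[-10,0,0],[-13,0,0],[-16,0,0],[-19,0,0],[-21,0,0],[-21,0,0]], "dr": [[0,0,0],[0,0,0],[0,0,0],[0,0,0],[0,0,0],[0,0,0],[0,0,0],[0,0,0],[0,0,0],[0,0,0]]}'
python3 w.py w3
cat > m4.py <<'E'
from h import *; from rig import manip
d=manip.get_image('top'); np.savez('top1.npz',**{k:np.asarray(v) for k,v in d.items()}); P=cloud(d); Z=P[...,2]; im=d['pixels']; hsv=cv2.cvtColor(im,cv2.COLOR_BGR2HSV)
red=(hsv[...,1]>170)&(hsv[...,2]>90)&((hsv[...,0]<6)|(hsv[...,0]>174))&(Z>.15)&(Z<.25)&(abs(P[...,0]-.66)<.04)&(abs(P[...,1]-.14)<.04)
print('grip top cam',red.sum(),P[red].mean(0),P[red].min(0),P[red].max(0),rect(P[red]))
n=np.hypot(P[...,0]-.5577,P[...,1]-.1493)<.03
for lo,hi in [(.08,.12),(.05,.07)]:
    k=n&(Z>lo)&(Z<hi); print('die top',k.sum(),np.median(Z[k]) if k.any() else 0,P[k].mean(0))
d=manip.get_image('scene'); P=cloud(d); Z=P[...,2]; im=d['pixels']; hsv=cv2.cvtColor(im,cv2.COLOR_BGR2HSV)
red=(hsv[...,1]>170)&(hsv[...,2]>90)&((hsv[...,0]<6)|(hsv[...,0]>174))&(Z>.15)&(Z<.25)&(abs(P[...,0]-.66)<.05)&(abs(P[...,1]-.14)<.05)
print('grip scene',red.sum(),P[red].mean(0),P[red].min(0),P[red].max(0))
for lo,hi in [(.08,.12),(.05,.07)]:
    k=(np.hypot(P[...,0]-.5577,P[...,1]-.1493)<.03)&(Z>lo)&(Z<hi); print('die scene',k.sum(),np.median(Z[k]) if k.any() else 0,P[k].mean(0))
cv2.imwrite('pics/scene1.png',cv2.resize(im[110:260,300:500],None,fx=4,fy=4,interpolation=cv2.INTER_CUBIC))
E
python3 m4.py
```

```text
clock: 14.6
position: [0.5576, 0.1495, 0.0593]
ee_rot: [0.706, 0.048, 0.705, -0.048]
contact_force: [0.7, 0.4, 0.8]
width: 0.0556
clock: 15.6
position: [0.5594, 0.1498, 0.2738]
ee_rot: [0.708, 0.049, 0.702, -0.047]
contact_force: [0.6, 1.1, -0.5]
width: 0.0557
[0.48088019 0.1601656  0.43574177]
grip top cam 83 [0.66840352 0.13944561 0.21550188] [0.65962592 0.12617336 0.20857894] [0.68021597 0.15342859 0.2208685 ] (array([669.6, 139.8]), array([27.5, 19.9]), 86.0)
die top 55 0.09721388756569516 [0.55448189 0.1485109  0.09628891]
die top 199 0.054059509504314374 [0.55430257 0.14718381 0.05439427]
grip scene 149 [0.67522467 0.13331756 0.21307652] [0.66366948 0.12205841 0.1997562 ] [0.68403149 0.15262055 0.22024503]
die scene 98 0.09515041783116834 [0.55958884 0.1456776  0.09290845]
die scene 225 0.05541183624450097 [0.56223922 0.14203594 0.05632372]
```

View pics/scene1.png

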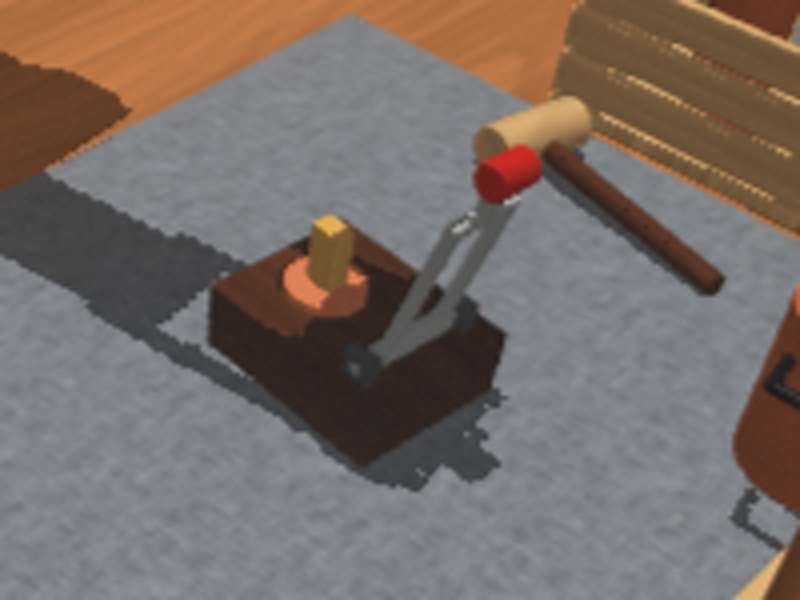

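The view shows the copper disc seated in the nest and the clamp still open, with the red grip at (508,172) in the crop. The stem top is at about 0.097 against 0.098 expected when home. Now the clamp.

```bash
python3 plan.py .668 .1398 .265 85.1
```

```text
clock 15.75 yaw now 82.22 pos [0.5568 0.1494 0.2686] F [-0.   0.3  0.8] w 0.0555 q6 [ 0.14  0.25  1.4  -0.    1.49 -1.29]
delta cm [ 0.35  0.56 11.15] dr [-0.0503 -0.0011  0.0004]
```

```bash
python3 -m creep '{"delta_pos": [[0,0.1,1.5],[0,0.2,4],[0.1,0.3,6.5],[0.2,0.5,9],[0.3,0.56,10.5],[0.35,0.56,11.15],[0.35,0.56,11.15],[0.35,0.56,11.15],[0.35,0.56,11.15],[0.35,0.56,11.15]], "dr": [[-0.01,0,0],[-0.02,0,0],[-0.03,0,0],[-0.05,0,0],[-0.05,0,0],[-0.05,0,0],[-0.05,0,0],[-0.05,0,0],[-0.05,0,0],[-0.05,0,0]]}' 1
python3 plan.py .668 .1398 .185 85.1
python3 w.py w4
python3 - <<'E'
from h import *
d=dict(np.load('w4.npz')); P=cloud(d); Z=P[...,2]; hsv=cv2.cvtColor(d['pixels'],cv2.COLOR_BGR2HSV)
red=(hsv[...,1]>170)&(hsv[...,2]>70)&((hsv[...,0]<6)|(hsv[...,0]>174))&(Z>.15)&(abs(P[...,0]-.66)<.05)&(abs(P[...,1]-.14)<.05)
print(red.sum()); 
if red.sum()>5: print(P[red].mean(0),P[red].min(0),P[red].max(0),rect(P[red]))
E
```

```text
clock: 16.75
position: [0.668, 0.1401, 0.2662]
ee_rot: [0.707, 0.03, 0.706, -0.03]
contact_force: [0.4, -0.3, 0.4]
width: 0.0856
clock 16.75 yaw now 85.1 pos [0.668  0.1401 0.2662] F [ 0.4 -0.3  0.4] w 0.0856 q6 [ 0.1   0.42  1.15 -0.    1.57 -1.38]
delta cm [ 8.12 -0.03 -0.  ] dr [ 0.      0.0004 -0.    ]
[0.59043501 0.1468012  0.42877565]
1378
[0.66840706 0.14001874 0.21439855] [0.65923652 0.12521125 0.20155865] [0.68151639 0.15488038 0.21881882] (array([670.4, 139.9]), array([29.1, 20.7]), 85.4)
```

View pics/w4.png

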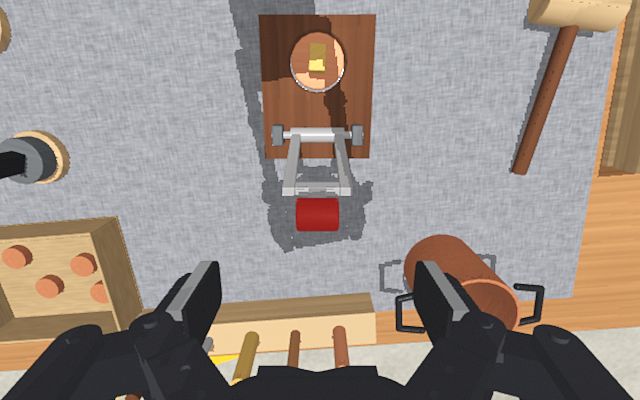

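The view shows the red grip at (317,214) centred between the open fingers, at about (0.669, 0.140, 0.207), which gives a clamp angle of about 1.81. The die sits seated at (317,62). Lower and pinch.

```bash
python3 -m creep '{"delta_pos": [[1,0,0],[2.5,0,0.1],[4,0,0.1],[5.5,0,0.1],[6.7,0,0.1],[7.5,0,0.1],[8,0,0.1],[8,0,0.1],[8,0,0.1]], "dr": [[0,0,0],[0,0,0],[0,0,0],[0,0,0],[0,0,0],[0,0,0],[0,0,0],[0,0,0],[0,0,0]]}'
python3 -m creep '{"delta_pos": [[0,0,0],[0,0,0],[0,0,0],[0,0,0],[0,0,0],[0,0,0],[0,0,0],[0,0,0]], "dr": [[0,0,0],[0,0,0],[0,0,0],[0,0,0],[0,0,0],[0,0,0],[0,0,0],[0,0,0]]}' -1 40
python3 plan.py .669 .1398 .186 85.1
```

```text
clock: 17.7
position: [0.6701, 0.1398, 0.1862]
ee_rot: [0.707, 0.03, 0.706, -0.03]
contact_force: [-0.6, 0.3, 0.0]
width: 0.0853
clock: 18.5
position: [0.67, 0.14, 0.1861]
ee_rot: [0.707, 0.03, 0.706, -0.03]
contact_force: [-0.6, -0.4, 2.4]
width: 0.0285
clock 18.5 yaw now 85.09 pos [0.67   0.14   0.1861] F [-0.6 -0.4  2.4] w 0.0285 q6 [ 0.1   0.45  1.29  0.    1.4  -1.38]
delta cm [ 0.01 -0.02 -0.1 ] dr [-0.0002  0.001  -0.0002]
```

```bash
python3 -c "
import numpy as np
for A in [np.linspace(1.807,1.2,11),np.linspace(1.2,.6,11),np.linspace(.6,.15,11)]:
    a=A[1:];a0=A[0];print([[round(float(15.2*(np.sin(a0)-np.sin(x))),2),0,round(float(15.2*(np.cos(a0)-np.cos(x))),2)] for x in a])"
```

```text
[[-0.19, 0, -0.9], [-0.32, 0, -1.82], [-0.4, 0, -2.74], [-0.42, 0, -3.66], [-0.39, 0, -4.58], [-0.3, 0, -5.5], [-0.15, 0, -6.41], [0.05, 0, -7.31], [0.3, 0, -8.2], [0.61, 0, -9.06]]
[[0.36, 0, -0.84], [0.76, 0, -1.66], [1.21, 0, -2.45], [1.72, 0, -3.21], [2.26, 0, -3.94], [2.85, 0, -4.64], [3.48, 0, -5.3], [4.14, 0, -5.92], [4.85, 0, -6.5], [5.58, 0, -7.04]]
[[0.57, 0, -0.37], [1.16, 0, -0.72], [1.77, 0, -1.04], [2.38, 0, -1.33], [3.02, 0, -1.6], [3.66, 0, -1.83], [4.31, 0, -2.04], [4.97, 0, -2.22], [5.64, 0, -2.37], [6.31, 0, -2.48]]
```

```bash
python3 -m creep '{"delta_pos": [[-0.19,0,-0.9],[-0.32,0,-1.82],[-0.4,0,-2.74],[-0.42,0,-3.66],[-0.39,0,-4.58],[-0.3,0,-5.5],[-0.15,0,-6.41],[0.05,0,-7.31],[0.3,0,-8.2],[0.61,0,-9.06]], "dr": [[0,0,0],[0,0,0],[0,0,0],[0,0,0],[0,0,0],[0,0,0],[0,0,0],[0,0,0],[0,0,0],[0,0,0]]}'
python3 -m creep '{"delta_pos": [[0,0,0]], "dr": [[0,0,0]]}'
```

```text
clock: 19.5
position: [0.5782, 0.1477, 0.1813]
ee_rot: [0.707, 0.03, 0.706, -0.03]
contact_force: [0.6, 0.4, 9.8]
width: 0.0288
clock: 19.6
position: [0.5759, 0.1479, 0.1806]
ee_rot: [0.705, 0.03, 0.708, -0.03]
contact_force: [-2.6, 0.1, 9.4]
width: 0.0289
```

```bash
cat > a.py <<'E'
from h import *; from rig import manip
for n in ['scene','top']:
    d=manip.get_image(n); P=cloud(d); Z=P[...,2]; hsv=cv2.cvtColor(d['pixels'],cv2.COLOR_BGR2HSV)
    red=(hsv[...,1]>170)&(hsv[...,2]>70)&((hsv[...,0]<6)|(hsv[...,0]>174))&(Z>.04)&(abs(P[...,0]-.58)<.12)&(abs(P[...,1]-.15)<.04)
    if red.sum()>5: print(n,red.sum(),P[red].mean(0).round(4),'zmax',Z[red].max().round(4))
    else: print(n,red.sum())
    if n=='scene': cv2.imwrite('pics/sceneA.png',cv2.resize(d['pixels'][90:240,280:480],None,fx=4,fy=4,interpolation=cv2.INTER_CUBIC))
E
python3 a.py
```

```text
scene 112 [0.5936 0.1416 0.2111] zmax 0.2194
top 0
```

View pics/sceneA.png

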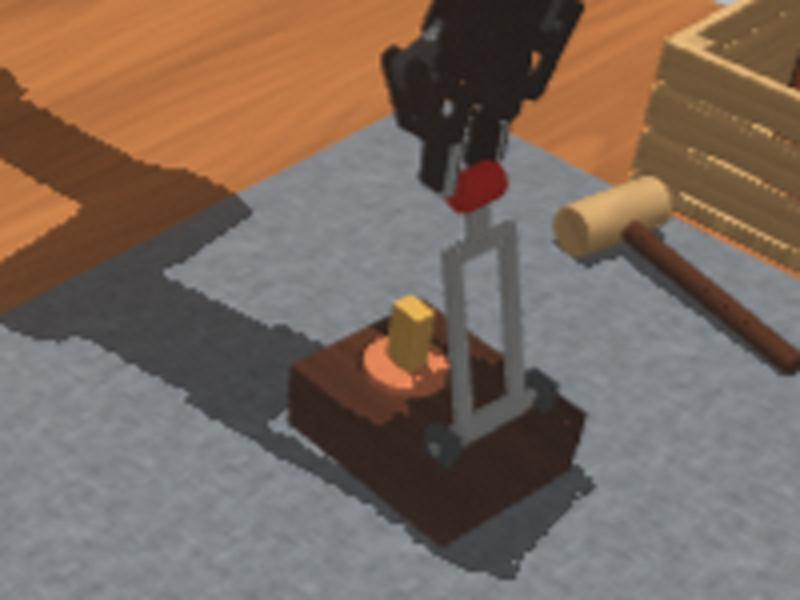

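The view shows the clamp following, with the red grip at (477,186) still between the fingertips but apparently lagging behind the pads. I measure it with the wrist camera.

```bash
python3 w.py w5; python3 plan.py .5775 .1477 .182 85.1
cat > r.py <<'E'
import sys; from h import *
d=dict(np.load(sys.argv[1]+'.npz')); P=cloud(d); Z=P[...,2]; hsv=cv2.cvtColor(d['pixels'],cv2.COLOR_BGR2HSV)
red=(hsv[...,1]>170)&(hsv[...,2]>70)&((hsv[...,0]<6)|(hsv[...,0]>174))&(Z>.04)&(Z<.24)&(np.abs(P[...,0]-.57)<.12)&(abs(P[...,1]-.15)<.04)
v,u=np.nonzero(red); print(red.sum(),u.min(),u.max(),v.min(),v.max())
print(P[red].mean(0),np.percentile(P[red],[2,98],axis=0),rect(P[red]))
E
python3 r.py w5
```

```text
[0.49916087 0.1545814  0.34357577]
clock 19.75 yaw now 85.07 pos [0.5759 0.1479 0.1806] F [-4.1  0.3 10.3] w 0.0286 q6 [ 0.13  0.33  1.51  0.    1.31 -1.35]
delta cm [-0.14 -0.01  0.16] dr [-0.0005 -0.0048  0.    ]
3120 285 349 267 316
[0.58339662 0.14726628 0.21246585] [[0.57616019 0.13347305 0.20222276]
 [0.59471792 0.16103567 0.21668587]] (array([585.9, 147. ]), array([28.7, 20.7]), 86.0)
```

View pics/w5.png

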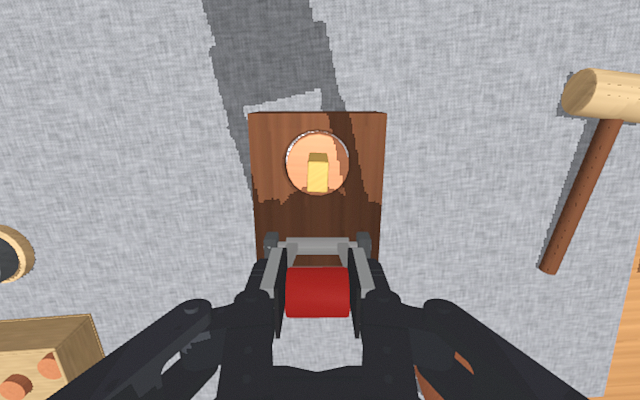

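The view shows the grip at (317,292), sitting about 8 mm beyond the pad centre. It slipped during the arc, and the clamp is at about 1.25 rad. I open, recentre and pinch harder.

```bash
python3 -m creep '{"delta_pos": [[0,0,0],[0,0,0],[0,0,0],[0,0,0.2],[0,0,0.5],[-0.1,0,0.85],[-0.2,0,0.85],[-0.2,0,0.85]], "dr": [[0,0,0],[0,0,0],[0,0,0],[0,0,0],[0,0,0],[0,0,0],[0,0,0],[0,0,0]]}' 0.2
python3 w.py w6; python3 r.py w6; python3 plan.py .5845 .147 .183 85.1
python3 -c "
import numpy as np
for A in [np.linspace(1.25,.95,7),np.linspace(.95,.55,9),np.linspace(.55,.15,9),np.linspace(.15,0,6)]:
    a=A[1:];a0=A[0];print([[round(float(15.2*(np.sin(a0)-np.sin(x))),2),0,round(float(15.2*(np.cos(a0)-np.cos(x))),2)] for x in a])"
```

```text
clock: 20.55
position: [0.5881, 0.1468, 0.1816]
ee_rot: [0.706, 0.03, 0.706, -0.03]
contact_force: [-0.1, -0.2, -0.2]
width: 0.0511
[0.51063977 0.15356486 0.34424172]
3225 284 350 243 292
[0.58471252 0.14712306 0.2105171 ] [[0.57638437 0.1331828  0.20160797]
 [0.59590054 0.16115031 0.21677907]] (array([612.1, 144.4]), array([41.8, 71.9]), 84.7)
clock 20.6 yaw now 85.08 pos [0.588  0.1468 0.1816] F [-1.  -0.6  0.1] w 0.0513 q6 [ 0.13  0.34  1.49 -0.    1.32 -1.35]
delta cm [-0.14 -0.01 -0.35] dr [-0.0004 -0.0001  0.0001]
[[0.26, 0, -0.71], [0.55, 0, -1.42], [0.88, 0, -2.1], [1.24, 0, -2.77], [1.63, 0, -3.42], [2.06, 0, -4.05]]
[[0.46, 0, -0.61], [0.94, 0, -1.19], [1.46, 0, -1.75], [2.0, 0, -2.28], [2.57, 0, -2.78], [3.17, 0, -3.26], [3.78, 0, -3.7], [4.42, 0, -4.12]]
[[0.66, 0, -0.38], [1.33, 0, -0.73], [2.03, 0, -1.04], [2.73, 0, -1.32], [3.45, 0, -1.56], [4.18, 0, -1.77], [4.93, 0, -1.94], [5.67, 0, -2.07]]
[[0.45, 0, -0.06], [0.91, 0, -0.11], [1.36, 0, -0.14], [1.82, 0, -0.16], [2.27, 0, -0.17]]
```

```bash
python3 -m creep '{"delta_pos": [[-0.1,0,-0.2],[-0.1,0,-0.2],[-0.1,0,-0.2],[-0.1,0,-0.2],[-0.1,0,-0.2],[-0.1,0,-0.2],[-0.1,0,-0.2]], "dr": [[0,0,0],[0,0,0],[0,0,0],[0,0,0],[0,0,0],[0,0,0],[0,0,0]]}' -1 100
python3 -m creep '{"delta_pos": [[0.26,0,-0.71],[0.55,0,-1.42],[0.88,0,-2.1],[1.24,0,-2.77],[1.63,0,-3.42],[2.06,0,-4.05],[2.06,0,-4.05]], "dr": [[0,0,0],[0,0,0],[0,0,0],[0,0,0],[0,0,0],[0,0,0],[0,0,0]]}'
python3 w.py w7; python3 r.py w7; python3 plan.py .5445 .147 .183 85.1
```

```text
clock: 21.3
position: [0.5854, 0.1471, 0.1832]
ee_rot: [0.706, 0.03, 0.707, -0.03]
contact_force: [-2.9, 0.6, 5.2]
width: 0.0273
clock: 22.0
position: [0.5423, 0.1506, 0.1647]
ee_rot: [0.705, 0.028, 0.708, -0.029]
contact_force: [-11.7, 0.8, 18.9]
width: 0.0268
[0.46521664 0.15700964 0.32753889]
3087 286 348 263 314
[0.54923794 0.15006244 0.19427531] [[0.54087991 0.13686106 0.18320143]
 [0.56175255 0.16315498 0.20080224]] (array([577.3, 146.1]), array([50. , 74.6]), 87.9)
clock 22.05 yaw now 85.44 pos [0.5423 0.1506 0.1647] F [-11.6   1.5  19.6] w 0.0266 q6 [ 0.15  0.29  1.6  -0.    1.25 -1.34]
delta cm [-1.83 -0.34  0.24] dr [ 0.006  -0.0033  0.0014]
```

The clamp is at about 1.0 rad. The grip creeps in the pads as it pivots, and there is a 22 N radial load. Pushing from above with shut fingertips is gentler for the remaining part, so I release and switch.

```bash
python3 -m creep '{"delta_pos": [[0,0,0],[0,0,0],[0,0,0],[0,0,0]], "dr": [[0,0,0],[0,0,0],[0,0,0],[0,0,0]]}' 0.3
python3 -m creep '{"delta_pos": [[-1,0,0.3],[-2,0,0.7],[-3.5,0,0.8],[-5.2,0,0.8],[-5.2,0,0.8],[-5.2,0,0.8]], "dr": [[0,0,0],[0,0,0],[0,0,0],[0,0,0],[0,0,0],[0,0,0]]}'
python3 -m creep '{"delta_pos": [[0,0,0],[0,0,0],[0,0,0],[0,0,0],[0,0,0],[0,0,0],[0,0,0],[0,0,0]], "dr": [[0,0,0],[0,0,0],[0,0,0],[0,0,0],[0,0,0],[0,0,0],[0,0,0],[0,0,0]]}' -1 40
python3 w.py w8; python3 r.py w8; python3 plan.py .5505 .150 .206 85.1
```

```text
clock: 22.45
position: [0.5458, 0.1504, 0.1614]
ee_rot: [0.706, 0.03, 0.707, -0.03]
contact_force: [0.1, 0.1, -0.3]
width: 0.0557
clock: 23.05
position: [0.5541, 0.1498, 0.2145]
ee_rot: [0.707, 0.03, 0.706, -0.03]
contact_force: [0.1, -0.3, -0.4]
width: 0.0557
clock: 23.85
position: [0.5535, 0.1498, 0.214]
ee_rot: [0.706, 0.03, 0.706, -0.03]
contact_force: [-0.5, 0.0, 0.1]
width: -0.0002
[0.47601357 0.15655514 0.37657864]
1889 291 343 209 247
[0.55027369 0.15005616 0.19611786] [[0.54172776 0.13587316 0.1859923 ]
 [0.56177002 0.16430454 0.20123688]] (array([574.9, 155. ]), array([56.1, 66.1]), 73.1)
clock 23.9 yaw now 85.08 pos [0.5536 0.1498 0.214 ] F [-0.  -0.   0.2] w 0.0002 q6 [ 0.14  0.27  1.5  -0.    1.37 -1.34]
delta cm [ 0.8  -0.01 -0.31] dr [-0.0003  0.0001  0.0001]
```

```bash
python3 -m creep '{"delta_pos": [[0.7,0,0],[1.3,0,0],[1.6,0,-0.1],[2.1,0,-0.76],[2.57,0,-1.36],[3.05,0,-1.95],[3.57,0,-2.5],[4.11,0,-3.04]], "dr": [[0,0,0],[0,0,0],[0,0,0],[0,0,0],[0,0,0],[0,0,0],[0,0,0],[0,0,0]]}'
python3 w.py w9; python3 r.py w9; python3 plan.py .5505 .150 .206 85.1
```

```text
clock: 24.7
position: [0.5226, 0.1525, 0.1725]
ee_rot: [0.706, 0.03, 0.706, -0.03]
contact_force: [-0.8, 0.2, -0.1]
width: -0.0002
[0.44507704 0.15921628 0.33513981]
2 317 318 338 338
[0.53371846 0.15171281 0.22986332] [[0.53326422 0.15148979 0.22930517]
 [0.5341727  0.15193584 0.23042147]] (array([533.7, 151.7]), array([1.1, 0. ]), 153.9)
clock 24.75 yaw now 85.1 pos [0.5209 0.1524 0.1716] F [-1.3  0.  -1.1] w -0.0002 q6 [ 0.16  0.25  1.64  0.    1.25 -1.33]
delta cm [-3.45  0.01  2.96] dr [-0.     -0.0029  0.0006]
```

Run:
```python
import cv2; from h import *; from rig import manip
d=manip.get_image('scene'); a=cv2.resize(d['pixels'][100:250,280:480],None,fx=2,fy=2,interpolation=cv2.INTER_CUBIC)
b=np.load('w9.npz')['pixels'][100:400,120:520]
cv2.imwrite('pics/push.png',np.hstack([a,b]))
```

```text
(no output)
```

View pics/push.png

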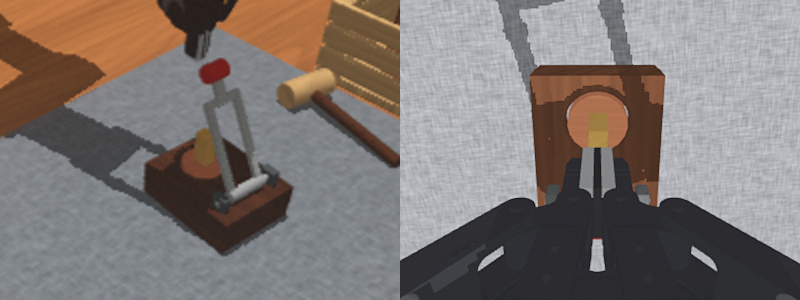

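The view shows the shut fingertips passing in front of the red grip at (215,70). The push slid off and the clamp stayed near 1.0. I go up and behind the grip instead, and pull it forward from its +x side.

```bash
python3 -m creep '{"delta_pos": [[-1.5,0,-0.5],[-4,0,-0.5],[-7,0,-0.5],[-8,0,1],[-8,0,4.5],[-8,0,7.5],[-8,0,7.5],[-8,0,7.5]], "dr": [[0,0,0],[0,0,0],[0,0,0],[0,0,0],[0,0,0],[0,0,0],[0,0,0],[0,0,0]]}'
python3 a.py; python3 w.py w10; python3 r.py w10; python3 plan.py .577 .148 .19 85.1
```

```text
clock: 25.6
position: [0.5981, 0.1458, 0.2523]
ee_rot: [0.706, 0.03, 0.707, -0.031]
contact_force: [-1.5, -0.4, 0.6]
width: -0.0001
scene 114 [0.5584 0.1438 0.1954] zmax 0.2031
top 41 [0.5516 0.1403 0.1977] zmax 0.2043
[0.51978817 0.15280096 0.41543834]
1346 294 340 130 163
[0.55194068 0.14925718 0.19606296] [[0.54193139 0.13558831 0.18895638]
 [0.56358655 0.16430438 0.20121638]] (array([558.3, 158.3]), array([54.5, 31.2]), 56.4)
clock 25.75 yaw now 85.1 pos [0.5971 0.1461 0.253 ] F [-0.1  0.6  0.5] w 0.0002 q6 [ 0.13  0.32  1.34  0.    1.48 -1.36]
delta cm [ 6.3   0.02 -2.01] dr [-0.     -0.0005  0.0001]
```

```bash
python3 -m creep '{"delta_pos": [[1,0,-0.6],[3,0,-1],[5,0,-1.2],[6.2,0,-1.4],[6.6,0,-1.4],[6.6,0,-1.4],[6.6,0,-1.4]], "dr": [[0,0,0],[0,0,0],[0,0,0],[0,0,0],[0,0,0],[0,0,0],[0,0,0]]}'
python3 -m creep '{"delta_pos": [[0,0,-0.4],[0,0,-0.7],[0.5,0,-1.4],[0.97,0,-2.06],[1.45,0,-2.6],[1.97,0,-3.2],[1.97,0,-3.2]], "dr": [[0,0,0],[0,0,0],[0,0,0],[0,0,0],[0,0,0],[0,0,0],[0,0,0]]}'
python3 a.py
```

```text
clock: 26.45
position: [0.5847, 0.1473, 0.1878]
ee_rot: [0.707, 0.03, 0.706, -0.03]
contact_force: [0.8, -0.2, 0.4]
width: 0.0003
clock: 27.15
position: [0.5506, 0.15, 0.1662]
ee_rot: [0.706, 0.03, 0.707, -0.03]
contact_force: [0.3, -0.0, -0.2]
width: 0.0003
scene 66 [0.5393 0.1389 0.1805] zmax 0.1894
top 30 [0.5322 0.1407 0.1858] zmax 0.1912
```

The clamp is following (about 0.88 rad) with near-zero load. The tip now sits in the pocket between grip and crossbar, so I keep going along the arc.

```bash
python3 -m creep '{"delta_pos": [[0.3,0,-0.3],[0.6,0,-0.6],[0.9,0,-0.9],[1.3,0,-1.2],[1.7,0,-1.5],[2.1,0,-1.8],[2.1,0,-1.8]], "dr": [[0,0,0],[0,0,0],[0,0,0],[0,0,0],[0,0,0],[0,0,0],[0,0,0]]}'
python3 a.py
```

```text
clock: 27.95
position: [0.5332, 0.1514, 0.1453]
ee_rot: [0.706, 0.03, 0.707, -0.03]
contact_force: [-0.7, -0.3, -0.4]
width: 0.0006
scene 58 [0.5196 0.1397 0.1614] zmax 0.1708
top 31 [0.5124 0.1422 0.1659] zmax 0.1714
```

```bash
python3 -m creep '{"delta_pos": [[0.4,0,-0.4],[0.8,0,-0.8],[1.2,0,-1.2],[1.7,0,-1.5],[2.2,0,-1.8],[2.6,0,-2.1],[3,0,-2.3],[3.4,0,-2.5],[3.4,0,-2.5]], "dr": [[0,0,0],[0,0,0],[0,0,0],[0,0,0],[0,0,0],[0,0,0],[0,0,0],[0,0,0],[0,0,0]]}'
python3 a.py
```

```text
clock: 28.95
position: [0.5085, 0.1535, 0.1115]
ee_rot: [0.706, 0.03, 0.707, -0.03]
contact_force: [0.7, 0.1, 0.8]
width: 0.0001
scene 49 [0.4976 0.1416 0.126 ] zmax 0.1343
top 29 [0.4912 0.1453 0.1307] zmax 0.136
```

```bash
python3 -m creep '{"delta_pos": [[0.5,0,-0.25],[1,0,-0.48],[1.5,0,-0.66],[2,0,-0.8],[2.5,0,-0.92],[3,0,-1.05],[3.5,0,-1.15],[4,0,-1.25],[4,0,-1.25]], "dr": [[0,0,0],[0,0,0],[0,0,0],[0,0,0],[0,0,0],[0,0,0],[0,0,0],[0,0,0],[0,0,0]]}'
python3 a.py
```

```text
clock: 29.95
position: [0.4961, 0.1546, 0.0713]
ee_rot: [0.706, 0.03, 0.707, -0.03]
contact_force: [-0.5, 0.9, 0.6]
width: -0.0001
scene 42 [0.4856 0.1421 0.0859] zmax 0.0935
top 24 [0.4788 0.1461 0.0913] zmax 0.098
```

```bash
python3 -m creep '{"delta_pos": [[0.3,0,-0.05],[0.6,0,-0.1],[0.9,0,-0.12],[1.2,0,-0.14],[1.5,0,-0.15],[1.5,0,-0.15]], "dr": [[0,0,0],[0,0,0],[0,0,0],[0,0,0],[0,0,0],[0,0,0]]}' | grep -E 'pos|force'
for i in 1 2 3 4; do python3 -m creep '{"delta_pos": [[0.1,0,0],[0.2,0,0],[0.2,0,0]], "dr": [[0,0,0],[0,0,0],[0,0,0]]}' | grep -E 'pos|force'; done; python3 a.py
```

```text
position: [0.4949, 0.1547, 0.0566]
contact_force: [-0.7, 0.4, 0.3]
position: [0.4954, 0.1548, 0.0551]
contact_force: [0.0, 0.1, 0.3]
position: [0.4954, 0.1548, 0.0531]
contact_force: [-0.0, -1.0, -0.0]
position: [0.4953, 0.1548, 0.051]
contact_force: [0.6, 0.2, 0.6]
position: [0.4954, 0.1548, 0.0492]
contact_force: [-1.1, 0.4, 0.6]
scene 39 [0.4842 0.142  0.0644] zmax 0.0728
top 23 [0.4781 0.1465 0.0697] zmax 0.0744
```

```bash
for i in 1 2 3 4; do python3 -m creep '{"delta_pos": [[0.05,0,0],[0.1,0,0]], "dr": [[0,0,0],[0,0,0]]}' | grep -E 'pos|force'; done; python3 a.py
python3 - <<'E'
import cv2; from h import *; from rig import manip
d=manip.get_image('scene'); cv2.imwrite('pics/close1.png',cv2.resize(d['pixels'][110:250,290:470],None,fx=4,fy=4,interpolation=cv2.INTER_CUBIC))
E
```

```text
position: [0.4956, 0.1548, 0.0487]
contact_force: [0.0, -0.8, 6.1]
position: [0.4964, 0.1549, 0.0482]
contact_force: [0.1, 0.1, 8.0]
position: [0.4972, 0.1549, 0.0476]
contact_force: [0.2, -0.5, 7.9]
position: [0.498, 0.155, 0.047]
contact_force: [0.4, -1.4, 9.6]
scene 39 [0.4837 0.1421 0.0648] zmax 0.0726
top 24 [0.4785 0.1465 0.0697] zmax 0.0746
```

View pics/close1.png

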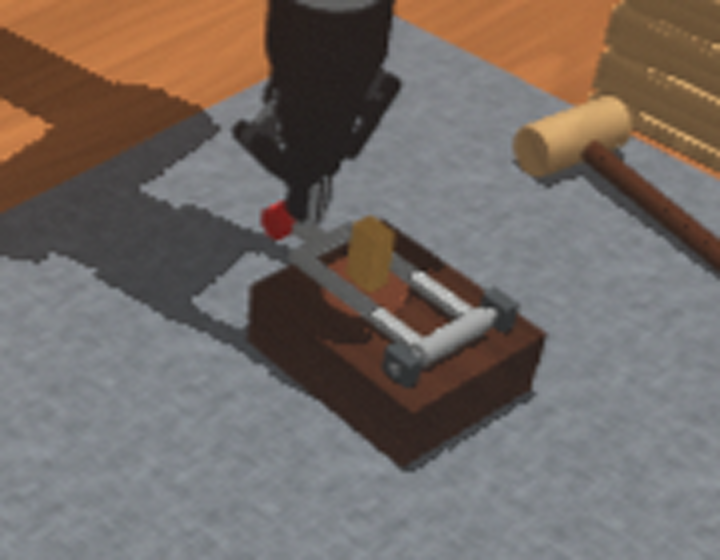

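The view shows the clamp frame lying level around the stem with the red grip at (278,220). The force rises to 10 N without further motion, so it is at its stop. I lift off and check.

```bash
python3 -m creep '{"delta_pos": [[-0.5,0,0],[-1,0,0],[-2,0,0],[-3.5,0,0],[-6,0,0],[-9,0,-1],[-12,0,-3],[-15,0,-5],[-16,0,-6],[-16,0,-6]], "dr": [[0,0,0],[0,0,0],[0,0,0],[0,0,0],[0,0,0],[0,0,0],[0,0,0],[0,0,0],[0,0,0],[0,0,0]]}'
python3 a.py
cat > f.py <<'E'
from h import *; from rig import manip
H=np.array([.6324,.1429]); e=np.array([.9963,-.0854]); n=np.array([.0854,.9963])
for name in ['scene','top','wrist']:
    d=manip.get_image(name); P=cloud(d); Z=P[...,2]; q=P[...,:2]-H; s=-(q@e); t=q@n
    r=[]
    for s0 in (30,50,70,90,110,152):
        k=(abs(s-s0/1000)<.008)&(((abs(abs(t)-.023)<.004)&(s0<105))|((abs(t)<.012)&(s0>105)))&(Z>.052)&(Z<.12)
        r.append((s0,int(k.sum()),round(float(np.median(Z[k]))*1000,1) if k.any() else None,round(float(Z[k].max())*1000,1) if k.any() else None))
    print(name,r)
    k=(abs(s-.075)<.02)&(abs(t)<.014)&(Z>.09)&(Z<.12); print('  stem top',k.sum(),P[k].mean(0).round(4) if k.any() else '')
    if name=='wrist': cv2.imwrite('pics/final.png',d['pixels'])
    if name=='top':
        hsv=cv2.cvtColor(d['pixels'],cv2.COLOR_BGR2HSV); o=np.load('top0.npz'); df=cv2.absdiff(d['pixels'],o['pixels']).max(2)
        for nm,(u,v) in dict(spare=(372,164),mallet=(160,190),loupe=(415,158),t0=(432,197),t1=(413,212),t2=(447,229)).items(): print('  diff',nm,(df[v-12:v+13,u-12:u+13]>60).mean())
E
python3 f.py
```

```text
clock: 33.9
position: [0.4353, 0.1603, 0.2068]
ee_rot: [0.708, 0.03, 0.705, -0.03]
contact_force: [0.7, -0.1, -0.7]
width: 0.0
scene 65 [0.4853 0.1487 0.0666] zmax 0.074
top 25 [0.4851 0.1567 0.0697] zmax 0.0746
scene [(30, 26, 64.0, 65.6), (50, 28, 63.9, 66.7), (70, 27, 64.0, 67.0), (90, 12, 64.8, 66.6), (110, 30, 62.9, 67.1), (152, 36, 71.3, 73.6)]
  stem top 67 [0.559  0.1463 0.0968]
top [(30, 28, 62.5, 66.6), (50, 27, 62.9, 66.9), (70, 27, 64.0, 66.8), (90, 31, 63.1, 67.5), (110, 20, 61.7, 67.3), (152, 24, 70.4, 74.4)]
  stem top 49 [0.5552 0.1489 0.0971]
  diff spare 0.0
  diff mallet 0.3184
  diff loupe 0.0
  diff t0 0.0
  diff t1 0.0
  diff t2 0.0
wrist [(30, 0, None, None), (50, 0, None, None), (70, 0, None, None), (90, 0, None, None), (110, 0, None, None), (152, 392, 69.8, 72.6)]
  stem top 0
```

The bars are level within about 1 mm over 60 mm, so the clamp is closed. The mallet patch differs from the first picture, so I check whether that is only shadow.

Run:
```python
from h import *; from rig import manip
d=manip.get_image('top'); o=dict(np.load('top0.npz'))
for x in (o,d):
    P=cloud(x); Z=P[...,2]; k=np.zeros(Z.shape,bool); k[130:210,138:195]=1; k&=(Z>.012)&(Z<.08); print('mallet',k.sum(),P[k].mean(0).round(4))
cv2.imwrite('pics/final_top.png',cv2.resize(np.hstack([o['pixels'][70:280,130:330],d['pixels'][70:280,130:330]]),None,fx=2,fy=2))
```

```text
mallet 855 [0.5781 0.4361 0.03  ]
mallet 328 [0.6422 0.4564 0.0253]
```

View pics/final_top.png

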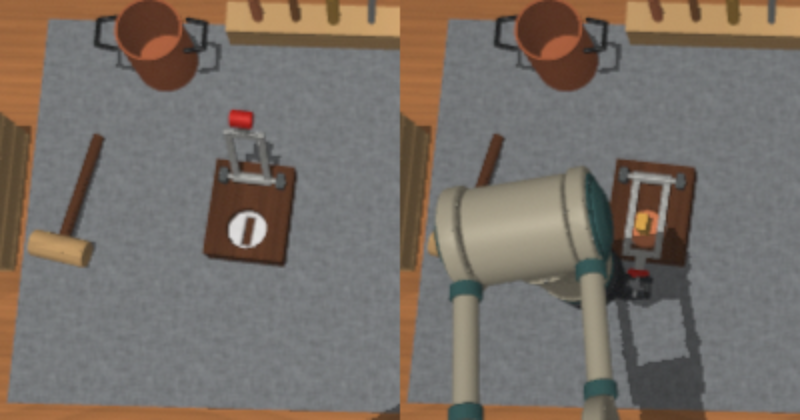

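The arm was only blocking the view of the mallet head; its handle at (490,160) has not moved. The clamp is closed around the stem at (645,222), and the gripper is clear, so I hand in.

```bash
python3 -c "
from rig import manip
s=manip.get_state();print(s['clock'],s['contact_force'],s['position']);print(manip.sign_off())"
```

```text
34.2 [ 0.0151113  -0.42085388 -0.8946452 ] [0.43552466 0.15972335 0.20370403]
the job is handed in; nothing more can be done
None
```

The copper die is home in the nest, the clamp is closed over it, and the job was handed in at 34.2 s. `sign_off` reported no verdict.

**Die:** I set the key to the slot direction measured by camera (about -7.8° in the world frame), so it dropped straight in and needed no searching turn. It touched the floor with about 3–4 N.

**Clamp:** Closing it took three methods:
- **Pinching the red grip:** this brought the clamp from about 1.81 to 1.0 rad in two grasps. The grip crept about 8 mm in the pads each time, with up to 22 N at the wrist.
- **Pushing from above with shut fingers:** this slid off and did not move the clamp.
- **Pushing from behind the grip:** near-zero load whenever I read it, until the clamp reached its stop, where I pressed with about 10 N.

**Last checks:**
- **Die height:** the stem top measured about 97 mm (98 expected). When I released it, the arm's height put the stem's middle at about 76 mm, inside the 73 to 79 mm band.
- **Clamp angle:** the bars are level within about 1 mm over 60 mm. The top of the grip read 72.6–74.4 mm against 71 mm expected, and the table itself reads about 1.4 mm high. That puts the clamp at roughly 0.02 rad or less.
- **Contact:** the arm was clear of everything, with residual force under 1 N.
- **Bystanders:** the spare die, magnifier and tokens showed no change. The mallet check disagreed at first because the arm was hiding its head. The handle was where it started, but I could not see the head in that last view.

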